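# Weigh an oil bottle on the notched beam scale

### The job

Weigh the amber oil bottle with the black cap: stand it gently on the scale's pan and leave it there, then slide the brass poise out along the notched beam until the red pointer comes to rest inside the green band, with the poise clicked into a notch and your hand off. Handle the poise and beam lightly (grip the poise with no more than about 10 N), and leave the other things on the table where they are.

Things in the scene. Friction and masses are not known exactly. Their poses are not given: they have to be found in the camera images.
- oil_bottle: the amber glass bottle with a BLACK cap, to be weighed: 56 mm across the body, 160 mm tall, straight up to 99 mm; from 124 mm up neck 22 mm and cap 26 mm across. Origin at the centre of its underside, z up. Loose; its weight is not known (roughly 0.25 to 0.6 kg).
- green_bottle: bystander: a bottle of the same shape in green glass with a WHITE cap; origin at the centre of its underside. Leave it alone.
- label_roll: bystander: white roll of labels lying flat, a ring 100 mm across and 45 mm high; origin at the centre of its underside.
- vblock: bystander: yellow V-shaped labelling cradle, 200 mm long (its y), about 110 mm wide, 55 mm high; origin at the centre of its underside.
- scale: the fixed bench beam scale. Origin on the table under the poise's zero place; z up. White base 150 mm (x) by 560 mm (y), 24 mm high. Square pan centred at y +170 mm; beam pivot at y +50 mm, 105 mm up, between two grey cheeks 120 mm high. The notched beam (10 mm wide, 20 mm high) runs from the pivot along the scale's -y.
- pan_top (a point): centre of the pan's upper surface: 130 mm square, rim 6 mm high, 3 mm thick, about 52 mm above the table with the beam level. It stays level and rises or sinks up to about 4 mm as the beam tilts; where on it the bottle stands does not change the weighing.
- knob_top (a point): centre of the top of the poise's upright black knob: a cylinder 22 mm across, 42 mm tall above the brass block (37 mm across the beam, 30 mm along it); its top is 60 mm above the beam's centre line. Grip it at 10 N or less (both fingers' forces add up; 25 N in all harms the scale) and hold the beam near level to slide it; a push high on the knob tips the beam.
- poise (a joint): travel of the poise along the beam, m: 0 at the zero notch (50 mm from the pivot), growing outwards (along the scale's -y) to 0.200. Notches every 10 mm (0, 0.010, 0.020 ...), each worth about 32 g on the pan. It takes about 2 to 3 N along the beam to slide it over a notch; let go, it drops into the nearest one. The poise weighs 0.16 kg.
- pawl (a joint): lift of the little sprung ball inside the poise, m: about 0 (or slightly below) when the poise sits in a notch, about 0.002 on the ridge between two notches.
- beam (a joint): tilt of the beam, rad: 0 level; negative = poise end up (slide the poise further out), positive = poise end down (too far out). Stops near -0.085 and +0.085. Free and off the stops it tilts about 0.04 rad per notch away from balance and settles in about 1 s. Empty with the poise at 0 it balances. A touched poise holds the beam: let go to read it.
- pointer (a point): tip of the red pointer at the beam's end, 310 mm from the pivot.
- index (a point): centre of the green band (17 mm high) on the white index post; the pointer's tip is here when the beam is level; z up. The post stands just beyond the beam's end, at the scale's y -282 mm, 16 mm thick, 149 mm high.
Mind the look-alikes: they are no part of the job. What is shaped like the oil_bottle but purple is not meant.

How it is judged:
By the outcome, as a careful person would: the job done as asked, in the order asked, and still so for the second after the job is handed in, with the robot touching nothing.
It also fails if it takes over 72 s, if anything falls off the work surface, if the arm or the gripper's body presses on something with over 40 N, if the wrist force passes 120 N, or if a joint passes its speed limit or range.

### The arm

A 6-joint arm with a two-finger parallel gripper is mounted at the origin on the work surface. World frame = base frame: x ahead of the robot, y to its left, z up, the work surface at z = 0. Lengths are in mm, angles in rad, forces in N, time in s.
With the tool pointing down it reaches from about 375 to 925 mm from the base axis. Payload 5.7 kg.
Tool frame: the origin (TCP) lies midway between the tips of the shut fingers; the grasp point (between the pads) lies 19 mm behind it; z points along the fingers, y is the line along which they close (so a half turn about z gives the same grasp; the last joint's range is limited). The gripper opens to 88 mm and grips with 3 to 60 N. Pads are 20 mm wide; open, the fingers measure 115 mm over their backs; the gripper's body (75 mm by 178 mm) begins 61 mm behind the grasp point.
Start: joints at [1.008, 0.359, 1.51, -0, 1.272, -0.115], TCP at [259.778, 540.812, 222.623] pointing down, gripper open.
Joint ranges: [-2.97, 2.97], [-1.01, 2.36], [0.21, 2.38], [-0.96, 4.11], [0.2, 2.71], [-2.98, 2.98]. Speed limits (rad/s): [2.39, 2.39, 3.14, 3.14, 3.14, 3.14].

### API

Orientations are given as [roll, pitch, yaw] about the fixed x, y, z axes, in that order (R = Rz(yaw) Ry(pitch) Rx(roll)).
In Python, from rig import read_state, vision, workorder gives the robot as it stands.
- The arm moves only by the shell command python3 -m creep 'ROWS' [FORCE]. ROWS is text: rows parted by semicolons, each of 7 numbers parted by spaces: the opening in per cent of the stroke, from 0 (shut) to 100 (fully open), then the shift along the tool's x, y, z in cm, then the turn, a rotation vector about the tool's x, y, z in degrees. A call has 1 to 12 rows; each row is the pose to reach, as a shift and turn from the pose commanded when the call began, along the tool's axes at that moment; what a row does not reach only later rows make up. A row lasts 1/12 s, in which the tool goes at most 41.7 mm and 7.16 degrees, less where a joint would pass 70% of its speed; a pose out of reach is approached as far as the arm can. A call with a gripper value outside its range is refused whole. The fingers move at their own pace and stop on an object; FORCE is the grip in N (left out, the last holds). Time passes only in rows, so rows that repeat a pose let the fingers close. It gives the time, the measured TCP pose, the force, the opening and the grip force at its end, in the units of the state.
- read_state(): the state, without advancing time (a new reading comes with each control period).
- vision.get_image(name): name is "scene" or "top" or "wrist"; returns a dict with "image" (384x512x3 uint8, red, green, blue), "range_z" (384x512 float32, mm along the optical axis (not along the pixel's ray), 0 where there is no reading), "fov_y" (degrees; the focal length in pixels is half the picture's height over the tangent of half this angle, whatever the lens; pixels are square), "cx", "cy" (the principal point, pixels), "R" (3x3) and "t" (3): a world point X has camera coordinates R X + t; the wrist camera has in their place "mount" (4x4, takes a point from camera to tool coordinates, whose origin is the TCP and whose axes are the flange's). Camera axes: x right, y down, z forward; pixel columns grow to the right and rows downward; lengths in mm; the calibration is good to about 2 mm. A picture is of the moment at which its call begins: read the wrist's pose just before it.
- workorder.hand_in(): hands the job in; it is judged then, once.
The state is a dict: "t": time; "joint_positions": joint angles; "qd": joint speeds; "joint_efforts": joint torques, N m; "position": TCP position; "eef_rot": TCP orientation; "force": force on the tool from outside, world axes, zero at the start; "moment": the same for the moment, N m; "width": finger opening in mm; "grasp_force": force on a finger pad.
Only numpy, scipy, OpenCV 4.12 (cv2) and the standard library are available. Lean on these libraries where they do the work, as an engineer would, in place of code of your own. Each camera call takes 0.05 s, during which the arm holds its last target. There are 200 camera calls.

## Working session

There is one attempt and no reset: what is moved stays moved. The work goes in short steps, Python scripts to look and compute and a shell command to move; the robot and the scene stay as the last step left them, time stands still between calls to the robot, and variables do not carry over. Pictures are saved under pics/ and viewed, at most 10 in all, crops included, and the job is handed in when it is done.

```bash
mkdir -p pics; cat > h.py <<'E'
import numpy as np, cv2
from rig import read_state, vision, workorder
from scipy.spatial.transform import Rotation as Ro
def cloud(name):
    s=read_state(); d=vision.get_image(name); z=d["range_z"].astype(float); h,w=z.shape
    f=h/2/np.tan(np.radians(d["fov_y"])/2)
    u,v=np.meshgrid(np.arange(w),np.arange(h))
    C=np.stack([(u-d["cx"])/f*z,(v-d["cy"])/f*z,z],-1)
    if "R" in d: P=(C-np.array(d["t"]))@np.array(d["R"])
    else:
        M=np.array(d["mount"]); P=(C@M[:3,:3].T+M[:3,3])@Ro.from_euler('xyz',s["eef_rot"]).as_matrix().T+np.array(s["position"])
    P[z<=0]=np.nan
    return d["image"],P
def save(n,im): cv2.imwrite(f"pics/{n}.png",cv2.cvtColor(im,cv2.COLOR_RGB2BGR))
E
python3 - <<'E'
from h import *
s=read_state(); print({k:np.round(v,3) for k,v in s.items()})
a,P=cloud("top"); b,Q=cloud("scene"); save("top",a); save("scene",b)
np.savez("v.npz",a=a,P=P,b=b,Q=Q)
E
```

```text
{'t': np.float64(0.0), 'joint_positions': array([ 1.008,  0.359,  1.511, -0.   ,  1.272, -0.115]), 'qd': array([-0.002, -0.   , -0.   ,  0.001,  0.   ,  0.001]), 'joint_efforts': array([-1.0000e-03, -5.1538e+01, -2.7073e+01,  6.7000e-02,  3.5000e-02,
       -0.0000e+00]), 'position': array([259.456, 540.245, 221.824]), 'eef_rot': array([-3.14 , -0.   ,  2.694]), 'force': array([0.107, 0.522, 0.339]), 'moment': array([0.011, 0.03 , 0.042]), 'grasp_force': np.float64(0.0), 'width': np.float64(87.861)}
```

View pics/top.png

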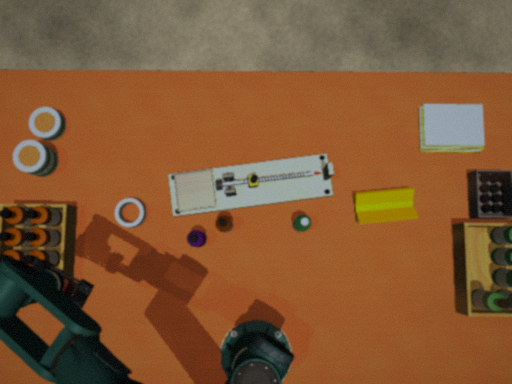

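View pics/scene.png

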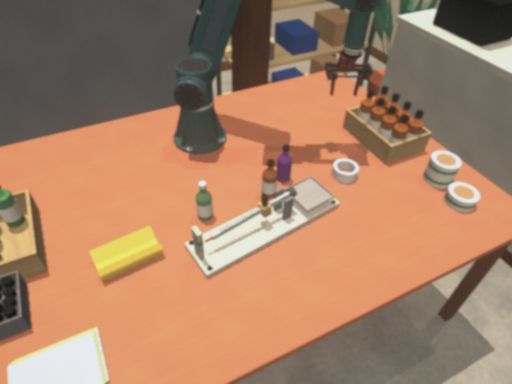

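The top view shows the amber bottle at (224,222), the purple look-alike at (197,238), the pan at (194,190), the knob near (254,180) and the index post at (328,170). Next I'll measure these.

```bash
python3 - <<'E'
from h import *
v=np.load("v.npz"); a,P,b,Q=[v[k] for k in "aPbQ"]
def box(P,u0,u1,v0,v1): return P[v0:v1,u0:u1].reshape(-1,3)
for n,(u,w,r) in dict(amber=(224,222,11),purple=(197,238,11),green=(302,222,11)).items():
    p=box(P,u-r,u+r,w-r,w+r); p=p[p[:,2]>143]; print(n,len(p),p.mean(0).round(1),p[:,2].max().round(1),np.ptp(p,axis=0).round(1))
# base plate: points z 14..34 in region
p=P[150:220,160:345]; m=(p[...,2]>15)&(p[...,2]<64); 
c=a[150:220,160:345].astype(int); m&=(c.min(-1)>120)
q=p[m]; r=cv2.minAreaRect(q[:,:2].astype(np.float32)); print("base",r, cv2.boxPoints(r).round(0).tolist())
p=box(P,177,212,172,208); k=(p[:,2]>42)&(p[:,2]<66); print("pan",k.sum(),p[k].mean(0).round(1)); r=cv2.minAreaRect(p[k][:,:2].astype(np.float32));print(r)
p=box(P,240,268,168,192); k=p[:,2]>135; print("knob",k.sum(),p[k].mean(0).round(1),np.sort(p[:,2])[-12:].round(0))
p=box(P,315,338,150,185); k=p[:,2]>135; print("post",k.sum(),p[k].mean(0).round(1),p[k][:,2].max())
p=box(P,215,240,165,200); k=p[:,2]>108; print("cheeks",k.sum(),p[k].mean(0).round(1),p[k][:,2].max())
E
```

```text
amber 55 [441.7 108.7 158.5] 166.8 [22.5 24.8 18.5]
purple 57 [390.7 199.9 159.4] 165.7 [22.1 25.4 20.4]
green 57 [ 444.6 -150.3  158.5] 165.3 [22.3 25.2 15. ]
base ((580.8058471679688, 22.24993896484375), (147.9538116455078, 557.5919799804688), 7.955401420593262) [[469.0, 288.0], [546.0, -264.0], [693.0, -244.0], [615.0, 309.0]]
pan 1244 [555.8 211.5  56. ]
((556.0048217773438, 212.32669067382812), (121.52693176269531, 117.55225372314453), 0.9770212769508362)
knob 41 [581.6   8.9 157.4] [160. 160. 161. 162. 163. 164. 165. 165. 167.  nan  nan  nan]
post 70 [ 616.7 -235.4  148.6] 158.3919985385715
cheeks 226 [568.5  99.9 117.7] 130.19700296103056
```

```bash
cat >> h.py <<'E'
def sh(x,y,z):
    s=read_state(); R=Ro.from_euler('xyz',s["eef_rot"]).as_matrix()
    print("shift cm",(R.T@(np.array([x,y,z])-s["position"])/10).round(2), "F",np.round(s["force"],1),"w",round(float(s["width"]),1))
E
python3 -c "
from h import *
sh(442,109,222)"
```

```text
shift cm [-3.513e+01 -3.097e+01  3.000e-02] F [ 0.4 -0.   0.8] w 87.8
```

```bash
python3 -m creep '100 -3 -2.65 0 0 0 0;100 -6 -5.3 0 0 0 0;100 -9 -7.95 0 0 0 0;100 -12 -10.6 0 0 0 0;100 -15 -13.2 0 0 0 0;100 -18 -15.9 0 0 0 0;100 -21 -18.5 0 0 0 0;100 -24 -21.1 0 0 0 0;100 -27 -23.8 0 0 0 0;100 -30 -26.4 0 0 0 0;100 -33 -29.1 0 0 0 0;100 -35.1 -31 0 0 0 0' && python3 -m creep '100 0 0 0 0 0 0;100 0 0 0 0 0 0;100 0 0 0 0 0 0' && python3 - <<'E'
from h import *
a,P=cloud("wrist"); save("w1",a); s=read_state(); print(s["position"],s["eef_rot"])
p=P.reshape(-1,3); c=a.reshape(-1,3)
k=(p[:,2]>148)&(p[:,2]<172)&(np.hypot(p[:,0]-442,p[:,1]-109)<30)
print(k.sum(),p[k].mean(0),(p[k].min(0)+p[k].max(0))/2,np.ptp(p[k],axis=0),c[k].mean(0)); sh(442,109,132)
E
```

```text
t: 1.1
position: [442.6, 106.5, 222.6]
eef_rot: [-3.141, 0.001, 2.693]
force: [0.4, 0.4, -0.6]
width: 87.4
grasp_force: 0.0
t: 1.35
position: [441.3, 109.8, 222.4]
eef_rot: [-3.141, -0.001, 2.693]
force: [-0.3, 0.1, 0.2]
width: 87.6
grasp_force: 0.0
[441.18497836 110.22475902 222.38918499] [-3.14144920e+00 -1.12650477e-03  2.69427698e+00]
1153 [440.23157367 108.53921112 160.00299338] [441.38094074 108.05772047 155.49197042] [26.11489333 25.88460901 14.94097114] [58.10494363 47.67389419 41.72853426]
shift cm [-0.14 -0.07  9.04] F [-0.4  0.1 -0.6] w 87.6
```

View pics/w1.png

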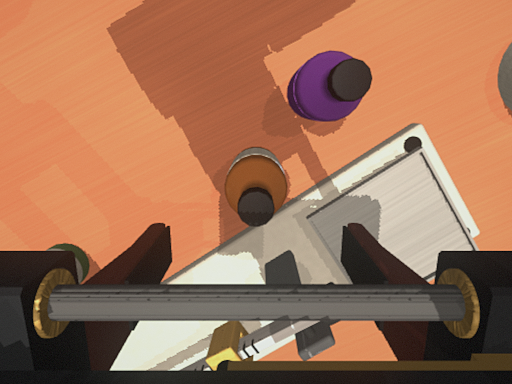

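The wrist view shows the amber bottle with its cap at (256,206). The measured cap is at (440.3,108.4), so the descent needs about -2 mm along tool y.

```bash
python3 -m creep '100 0 -0.2 2 0 0 0;100 0 -0.2 4 0 0 0;100 0 -0.2 6 0 0 0;100 0 -0.2 7.5 0 0 0;100 0 -0.2 8.7 0 0 0;100 0 -0.2 9.3 0 0 0;100 0 -0.2 9.3 0 0 0;60 0 -0.2 9.3 0 0 0;40 0 -0.2 9.3 0 0 0;20 0 -0.2 9.3 0 0 0;20 0 -0.2 9.3 0 0 0;20 0 -0.2 9.3 0 0 0' 25 && python3 -m creep '0 0 0 0 0 0 0;0 0 0 0 0 0 0;0 0 0 0 0 0 0;0 0 0 0 0 0 0;0 0 0 0 0 0 0;0 0 0 0 0 0 0' 25
```

```text
t: 2.4
position: [441.5, 107.6, 130.2]
eef_rot: [3.141, 0.001, 2.694]
force: [0.6, 1.2, 0.3]
width: 58.1
grasp_force: 0.0
t: 2.9
position: [441.2, 107.7, 129.7]
eef_rot: [3.141, 0.0, 2.694]
force: [0.2, 0.7, -0.1]
width: 25.6
grasp_force: 25.0
```

Now lift 90 mm and weigh it roughly from the wrist force.

```bash
python3 -m creep '0 0 0 -0.5 0 0 0;0 0 0 -1.5 0 0 0;0 0 0 -3 0 0 0;0 0 0 -5 0 0 0;0 0 0 -7 0 0 0;0 0 0 -8.5 0 0 0;0 0 0 -9 0 0 0;0 0 0 -9 0 0 0;0 0 0 -9 0 0 0;0 0 0 -9 0 0 0' 25 && python3 - <<'E'
from h import *
f=[]
for i in range(8):
    vision.get_image("top"); f.append(read_state()["force"][2])
print(np.round(f,2),np.mean(f))
a,P=cloud("scene"); save("s2",a[140:260,200:360].repeat(4,0).repeat(4,1))
sh(554.5,212.5,220)
E
```

```text
t: 3.73
position: [440.0, 107.5, 218.5]
eef_rot: [-3.14, -0.002, 2.694]
force: [-0.2, -0.1, -3.2]
width: 25.6
grasp_force: 25.0
[-3.   -3.13 -3.32 -3.73 -3.62 -2.3  -2.46 -3.32] -3.109287190878117
shift cm [-5.69 14.37 -0.06] F [-0.7 -0.9 -2. ] w 25.7
```

View pics/s2.png

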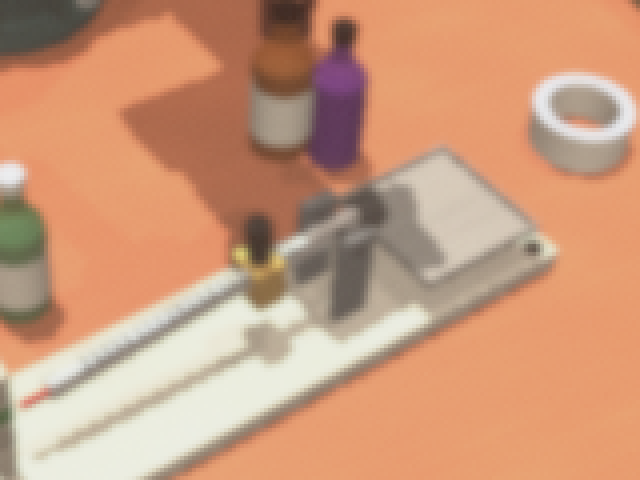

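The bottle hangs straight at crop (282,90), clear of everything. It weighs about 0.32 kg, or roughly 10 notches. Now I'll carry it over the pan.

```bash
python3 -m creep '0 -0.3 0.7 0 0 0 0;0 -0.9 2.2 0 0 0 0;0 -1.6 4 0 0 0 0;0 -2.4 6 0 0 0 0;0 -3.2 8 0 0 0 0;0 -4 10 0 0 0 0;0 -4.8 12 0 0 0 0;0 -5.3 13.4 0 0 0 0;0 -5.6 14.1 0 0 0 0;0 -5.7 14.4 0 0 0 0;0 -5.7 14.4 0 0 0 0;0 -5.7 14.4 0 0 0 0' && python3 -m creep '0 0 0 0.4 0 0 0;0 0 0 0.9 0 0 0;0 0 0 1.4 0 0 0;0 0 0 1.9 0 0 0;0 0 0 2.3 0 0 0;0 0 0 2.6 0 0 0;0 0 0 2.8 0 0 0;0 0 0 2.8 0 0 0'
```

```text
t: 5.18
position: [554.1, 212.3, 219.3]
eef_rot: [-3.14, -0.001, 2.694]
force: [0.3, -0.8, -2.7]
width: 25.7
grasp_force: 25.0
t: 5.85
position: [554.5, 212.6, 191.0]
eef_rot: [-3.141, -0.001, 2.694]
force: [0.7, 0.1, -2.7]
width: 25.8
grasp_force: 25.0
```

Bottom is at about 61 mm. Next come slow 2 mm steps down.

```bash
for i in 1 2 3; do :; done; python3 -m creep '0 0 0 0.15 0 0 0;0 0 0 0.3 0 0 0;0 0 0 0.45 0 0 0;0 0 0 0.6 0 0 0;0 0 0 0.6 0 0 0' | sed -n '1,4p' && python3 -m creep '0 0 0 0.1 0 0 0;0 0 0 0.2 0 0 0;0 0 0 0.3 0 0 0;0 0 0 0.3 0 0 0;0 0 0 0.3 0 0 0'|sed -n '1,4p'
```

```text
t: 6.27
position: [554.7, 212.7, 185.4]
eef_rot: [-3.141, -0.0, 2.694]
force: [0.0, -0.0, -2.7]
t: 6.68
position: [554.8, 212.7, 182.6]
eef_rot: [-3.141, -0.0, 2.694]
force: [0.1, -0.2, -2.0]
```

```bash
python3 -m creep '0 0 0 0.1 0 0 0;0 0 0 0.2 0 0 0;0 0 0 0.2 0 0 0;0 0 0 0.2 0 0 0'|sed -n '2,4p';  python3 -m creep '0 0 0 0.1 0 0 0;0 0 0 0.2 0 0 0;0 0 0 0.2 0 0 0;0 0 0 0.2 0 0 0'|sed -n '2,4p'; python3 - <<'E'
from h import *
print([round(float((vision.get_image("top"),read_state()["force"][2])[1]),1) for i in range(5)])
E
```

```text
position: [554.8, 212.7, 180.6]
eef_rot: [-3.141, -0.0, 2.694]
force: [-0.8, -0.2, -3.0]
position: [554.8, 212.7, 178.5]
eef_rot: [-3.141, -0.0, 2.694]
force: [-0.2, -0.6, -2.1]
[-1.3, -1.8, -1.9, -1.9, -2.0]
```

```bash
python3 -m creep '0 0 0 0.1 0 0 0;0 0 0 0.2 0 0 0;0 0 0 0.2 0 0 0;0 0 0 0.2 0 0 0'|sed -n '2,4p'; python3 - <<'E'
from h import *
print([round(float((vision.get_image("top"),read_state()["force"][2])[1]),1) for i in range(5)])
E
python3 -m creep '0 0 0 0.1 0 0 0;0 0 0 0.15 0 0 0;0 0 0 0.15 0 0 0;0 0 0 0.15 0 0 0'|sed -n '2,4p'; python3 - <<'E'
from h import *
print([round(float((vision.get_image("top"),read_state()["force"][2])[1]),1) for i in range(5)])
E
```

```text
position: [555.2, 212.9, 177.2]
eef_rot: [3.141, 0.001, 2.694]
force: [0.2, -0.2, 3.3]
[3.3, 3.7, 4.6, 4.8, 5.2]
position: [555.7, 213.0, 176.8]
eef_rot: [3.14, 0.002, 2.694]
force: [-1.6, -0.0, 11.6]
[13.0, 12.1, 13.1, 12.6, 12.2]
```

Firmly on the stop. I'll back off 1.5 mm, release and rise.

```bash
python3 -m creep '0 0 0 -0.1 0 0 0;0 0 0 -0.17 0 0 0;0 0 0 -0.17 0 0 0;30 0 0 -0.17 0 0 0;35 0 0 -0.17 0 0 0;45 0 0 -0.17 0 0 0;60 0 0 -0.17 0 0 0;80 0 0 -0.17 0 0 0;80 0 0 -0.17 0 0 0;80 0 0 -0.17 0 0 0' && python3 -m creep '80 0 0 -1 0 0 0;80 0 0 -3 0 0 0;80 0 0 -5 0 0 0;80 0 0 -7 0 0 0;80 0 0 -7.5 0 0 0;80 0 0 -7.5 0 0 0' 3 && python3 - <<'E'
from h import *
a,P=cloud("top"); print(read_state()["position"],read_state()["eef_rot"])
def box(u0,u1,v0,v1): return P[v0:v1,u0:u1].reshape(-1,3)
p=box(240,268,165,192); k=p[:,2]>140; print("knob",k.sum(),p[k].mean(0).round(1))
O=np.array([577.8,44.]); Y=np.array([-.1384,.9904]); X=np.array([.9904,.1384])
print("knob scale xy",(p[k][:,:2].mean(0)-O)@X,(p[k][:,:2].mean(0)-O)@Y)
E
```

```text
t: 9.6
position: [554.6, 212.6, 176.6]
eef_rot: [-3.141, -0.0, 2.694]
force: [0.1, -0.2, -1.0]
width: 60.9
grasp_force: 0.0
t: 10.1
position: [556.2, 213.1, 254.1]
eef_rot: [3.139, 0.003, 2.694]
force: [-0.7, -0.2, 0.1]
width: 70.4
grasp_force: 0.0
[555.17605358 212.80936381 252.52126236] [3.14059395e+00 1.28922102e-03 2.69377820e+00]
knob 43 [579.6  17.  166.9]
knob scale xy -1.998561938044821 -27.00703012192745
```

```bash
python3 -m creep '80 -0.7 -1.1 0 0 0 -3;80 -2 -3.1 0 0 0 -7;80 -3.5 -5.4 0 0 0 -11;80 -5 -7.7 0 0 0 -15;80 -6.5 -10 0 0 0 -20;80 -8 -12.4 0.5 0 0 -25;80 -9.5 -14.7 1 0 0 -29;80 -10.4 -16.1 1.6 0 0 -32;80 -10.7 -16.5 2 0 0 -33.5;80 -10.7 -16.5 2.2 0 0 -33.5;80 -10.7 -16.5 2.2 0 0 -33.5;80 -10.7 -16.5 2.2 0 0 -33.5' && python3 - <<'E'
from h import *
a,P=cloud("wrist"); save("w3",a); s=read_state(); print(s["position"],s["eef_rot"],s["joint_positions"][5])
p=P.reshape(-1,3)
k=(p[:,2]>150)&(p[:,2]<185)&(np.hypot(p[:,0]-580,p[:,1]-18)<30)
q=p[k]; print(k.sum(),q.mean(0).round(1),((q.min(0)+q.max(0))/2).round(1),np.ptp(q,axis=0).round(1))
t=q[q[:,2]>q[:,2].max()-6]; print("top",t.mean(0).round(1)); sh(*t.mean(0)[:2],133)
E
```

```text
t: 11.15
position: [579.2, 18.3, 229.0]
eef_rot: [3.141, -0.002, -3.005]
force: [0.2, 1.0, -0.3]
width: 70.3
grasp_force: 0.0
[579.45321435  18.39801184 229.46476225] [ 3.14125432e+00 -8.60696780e-04 -3.00469124e+00] -1.7952187055235413
939 [579.6  16.4 169.8] [581.4  16.5 162.3] [21.3 23.1 24.5]
top [580.9  17.3 172.2]
shift cm [-0.14 -0.13  9.65] F [0.4 0.2 0.3] w 70.5
```

View pics/w3.png

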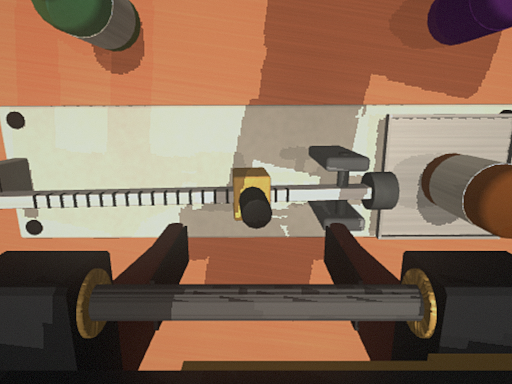

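The view shows the knob at (256,208) with its block at (251,190). The beam lies along the finger line, outward is image left, and the bottle is standing on the pan. Now descend and grip lightly.

```bash
python3 -m creep '60 -0.1 -0.25 2 0 0 0;60 -0.14 -0.25 4 0 0 0;60 -0.14 -0.25 6 0 0 0;60 -0.14 -0.25 7.5 0 0 0;60 -0.14 -0.25 8.6 0 0 0;60 -0.14 -0.25 9.1 0 0 0;60 -0.14 -0.25 9.1 0 0 0' 3 && python3 -m creep '40 0 0 0 0 0 0;30 0 0 0 0 0 0;28 0 0 0 0 0 0;24 0 0 0 0 0 0;20 0 0 0 0 0 0;20 0 0 0 0 0 0;20 0 0 0 0 0 0;20 0 0 0 0 0 0;20 0 0 0 0 0 0;20 0 0 0 0 0 0' 4
```

```text
t: 11.78
position: [580.9, 15.9, 138.0]
eef_rot: [3.141, -0.002, -3.004]
force: [-0.0, 0.4, 0.1]
width: 52.4
grasp_force: 0.0
t: 12.62
position: [581.7, 16.1, 138.7]
eef_rot: [3.141, 0.0, -3.005]
force: [2.1, 5.6, -3.6]
width: 23.4
grasp_force: 4.0
```

```bash
python3 -m creep '20 0 -0.1 0.1 0 0 0;20 0 -0.2 0.25 0 0 0;20 0 -0.3 0.4 0 0 0;20 0 -0.3 0.6 0 0 0;20 0 -0.3 0.6 0 0 0;20 0 -0.3 0.6 0 0 0' 4 && python3 - <<'E'
from h import *
for i in range(3):
    a,P=cloud("wrist"); s=read_state(); print(np.round(s["force"],1),s["width"],s["grasp_force"])
save("w4",a)
E
```

```text
t: 13.12
position: [582.2, 12.7, 133.1]
eef_rot: [3.141, 0.001, -3.005]
force: [0.9, 3.4, 0.8]
width: 21.8
grasp_force: 4.0
[0.7 5.2 0.1] 22.170594612532497 4.004515931010246
[-0.4  4.4  0.8] 21.807430858068415 4.004846680909395
[ 1.5  5.  -0.1] 21.895661234411513 4.005641844123602
```

View pics/w4.png

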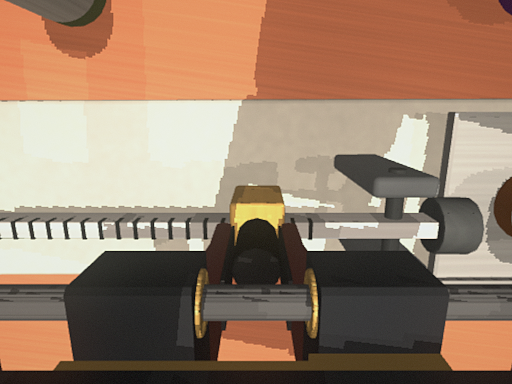

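The knob is held at (258,245), and at width 21.9 mm the beam is nearly level. Sliding outward to about 0.09 and reading the force.

```bash
python3 -m creep '20 0 -0.4 0.05 0 0 0;20 0 -0.9 0.1 0 0 0;20 0 -1.4 0.1 0 0 0;20 0 -2 0.1 0 0 0;20 0 -2 0.1 0 0 0' 4 && python3 -m creep '20 0 -0.6 0 0 0 0;20 0 -1.2 0 0 0 0;20 0 -1.8 0 0 0 0;20 0 -2.4 0 0 0 0;20 0 -3 0 0 0 0;20 0 -3.6 0 0 0 0;20 0 -4 0 0 0 0;20 0 -4 0 0 0 0;20 0 -4 0 0 0 0' 4; python3 -c "
from h import *
p=read_state()['position'][:2]-np.array([577.8,44.]);print(p@[.9904,.1384],p@[-.1384,.9904])"
```

```text
t: 13.68
position: [584.8, -7.1, 131.7]
eef_rot: [3.14, 0.0, -3.006]
force: [1.3, 8.5, -1.2]
width: 59.9
grasp_force: 4.0
t: 14.43
position: [589.7, -46.4, 131.5]
eef_rot: [3.139, -0.001, -3.006]
force: [1.0, 8.3, -2.1]
width: 59.9
grasp_force: 4.0
-0.7337990243656104 -91.13180442318742
```

```bash
python3 - <<'E'
from h import *
a,P=cloud("wrist"); save("w5",a)
E
```

```text
(no output)
```

View pics/w5.png

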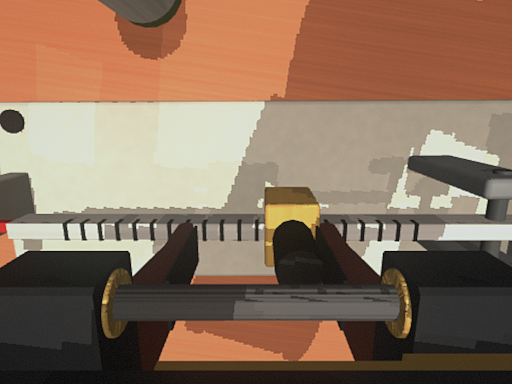

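The poise is at about 0.07, knob at (293,245), pushed by the inner finger only, and the grip opened to 60 mm. I'll wait a moment to see whether the fingers close up.

```bash
python3 -m creep '20 0 0 0 0 0 0;20 0 0 0 0 0 0;20 0 0 0 0 0 0;20 0 0 0 0 0 0' 4; python3 - <<'E'
from h import *
a,P=cloud("wrist"); p=P.reshape(-1,3);d=p[:,:2]-[577.8,44.]; x=d@[.9904,.1384]; y=d@[-.1384,.9904]
np.save("w.npy",P)
c=a.reshape(-1,3).astype(int)
g=(c[:,0]>150)&(c[:,2]<90)&(c[:,1]>100)&(abs(x)<30)&(p[:,2]>60)
print("brass",g.sum(),y[g].min(),y[g].max(),p[g][:,2].max())
b=(c.max(1)>70)&(abs(x)<4)&(y<-30)&(p[:,2]>75)&(p[:,2]<140)&~g   # beam top heights
for y0 in range(-260,40,20):
    k=b&(abs(y-y0)<8); 
    if k.sum()>5: print(y0,k.sum(),np.median(p[k][:,2]).round(1))
E
```

```text
t: 14.82
position: [589.6, -45.9, 131.5]
eef_rot: [3.139, -0.001, -3.005]
force: [2.0, 7.6, -2.2]
width: 59.4
grasp_force: 4.0
brass 503 -276.8638701941889 -58.0221218854321 234.64045767577306
-240 190 109.4
-220 363 110.6
-200 310 111.0
-180 311 111.4
-160 311 111.9
-140 179 112.1
-120 245 112.6
-100 314 112.9
-80 64 120.9
-60 9 121.6
-40 256 114.0
```

The beam is tipped by 0.02 and the poise sticks at 8 N, because pushing on the knob tips the beam and yields the fingers. A better grip is to turn 90° and take the brass block's flanks low at beam height, so there is no tipping moment.

```bash
python3 -m creep '75 0 0.3 0 0 0 0;85 0 0.5 0 0 0 0;95 0 0.8 0 0 0 0;100 0 0.8 0 0 0 0;100 0 0.8 -1 0 0 0;100 0 0.8 -3 0 0 0;100 0 0.8 -5 0 0 0;100 0 1 -7 0 0 0;100 0 1.4 -8.5 0 0 4;100 0 1.8 -9 0 0 10;100 0 2 -9 0 0 17;100 0 2 -9 0 0 24' 4 && python3 -m creep '100 0 0 0 0 0 7;100 0 0 0 0 0 14;100 0 0 0 0 0 21;100 0 0 0 0 0 28;100 0 0 0 0 0 35;100 0 0 0 0 0 42;100 0 0 0 0 0 49;100 0 0 0 0 0 56;100 0 0 0 0 0 62;100 0 0 0 0 0 66;100 0 0 0 0 0 66;100 0 0 0 0 0 66'; cat > m.py <<'E'
from h import *
import sys
a,P=cloud("wrist"); save(sys.argv[1],a); s=read_state(); print(s["position"].round(1),s["eef_rot"].round(3))
p=P.reshape(-1,3);d=p[:,:2]-[577.8,44.]; x=d@[.9904,.1384]; y=d@[-.1384,.9904]; z=p[:,2]
ok=(abs(x)<25)&(z<s["position"][2]-15)&(y>-262)&(y<25)
c=a.reshape(-1,3).astype(int)
g=ok&(c[:,0]>1.6*c[:,2])&(c[:,0]>90)&(z>85)&(z<145)
if g.sum(): print("brass",g.sum(),"x",x[g].min().round(1),x[g].max().round(1),"y",np.percentile(y[g],[1,50,99]).round(1),"z",np.percentile(z[g],[1,50,99]).round(1))
k=ok&(z>145); 
if k.sum(): t=k&(z>z[k].max()-5); print("knob top",k.sum(),x[t].mean().round(1),y[t].mean().round(1),z[t].mean().round(1))
b=ok&(abs(x)<4)&(z>85)&(z<135)&~g; b&=abs(y-(np.median(y[g]) if g.sum() else 99))>22
if b.sum()>50: f=np.polyfit(y[b],z[b],1); print("beam slope->tilt",f[0].round(4),"z at pivot",np.polyval(f,50).round(1),"n",b.sum())
E
python3 m.py w6
```

```text
t: 15.87
position: [587.9, -27.3, 223.7]
eef_rot: [-3.141, 0.002, 2.854]
force: [0.3, 0.2, 0.0]
width: 87.4
grasp_force: 0.0
t: 16.87
position: [587.5, -27.5, 222.5]
eef_rot: [3.141, 0.001, 1.71]
force: [0.8, 0.1, -0.7]
width: 88.0
grasp_force: 0.0
[587.5 -27.5 222.4] [3.141 0.    1.71 ]
brass 981 x -18.1 17.8 y [-83.4 -62.3 -55.3] z [100.2 133.3 136.3]
knob top 975 -0.2 -66.0 175.6
beam slope->tilt -0.0853 z at pivot 115.7 n 1583
```

View pics/w6.png

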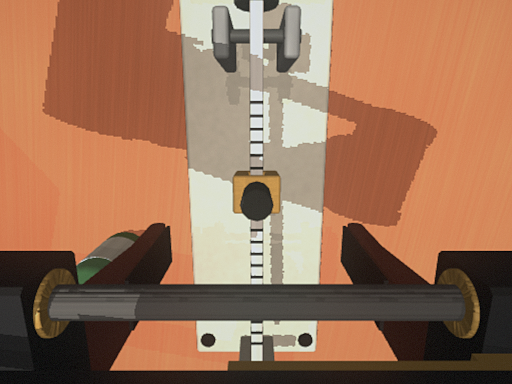

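The view now has the tool across the beam, with the block at (256,193) in scale frame y ≈ -70 (notch 0.07) and the beam up at its stop (-0.085). Descend over the block's flanks and close at 4 N.

```bash
python3 -m creep '100 0.1 0 2 0 0 0;100 0.2 0 4.5 0 0 0;100 0.2 0 7 0 0 0;100 0.2 0 9 0 0 0;100 0.2 0 10.3 0 0 0;100 0.2 0 11 0 0 0;100 0.2 0 11.2 0 0 0;100 0.2 0 11.2 0 0 0;70 0.2 0 11.2 0 0 0;60 0.2 0 11.2 0 0 0;50 0.2 0 11.2 0 0 0;50 0.2 0 11.2 0 0 0' 4 && python3 -m creep '46 0 0 0 0 0 0;44 0 0 0 0 0 0;40 0 0 0 0 0 0;36 0 0 0 0 0 0;36 0 0 0 0 0 0;36 0 0 0 0 0 0;36 0 0 0 0 0 0' 4
```

```text
t: 17.92
position: [587.6, -25.3, 110.6]
eef_rot: [3.14, 0.0, 1.708]
force: [0.5, 0.6, -0.3]
width: 64.5
grasp_force: 0.0
t: 18.5
position: [587.5, -25.2, 109.9]
eef_rot: [3.141, 0.0, 1.708]
force: [1.4, 0.3, -0.2]
width: 36.8
grasp_force: 4.0
```

Gripped at 36.8 mm, which matches the block. Now level the beam (10 mm down) and slide 20 mm out to check.

```bash
python3 -m creep '36 0 0 0.3 0 0 0;36 0 0 0.6 0 0 0;36 0 0 0.9 0 0 0;36 0 0 1 0 0 0;36 -0.3 0 1 0 0 0;36 -0.6 0 1 0 0 0;36 -0.9 0 1 0 0 0;36 -1.2 0 1 0 0 0;36 -1.6 0 1 0 0 0;36 -2 0 1 0 0 0;36 -2 0 1 0 0 0;36 -2 0 1 0 0 0' 4.5 && python3 m.py w7
```

```text
t: 19.5
position: [590.0, -43.6, 99.7]
eef_rot: [3.141, -0.003, 1.707]
force: [2.1, 4.8, 0.6]
width: 37.0
grasp_force: 4.5
[590.  -43.5  99.7] [ 3.141e+00 -3.000e-03  1.707e+00]
```

```bash
sed -i 's/z<s\["position"\]\[2\]-15/z<max(s["position"][2]-15,185)/' m.py; python3 m.py w8; python3 -c "
from h import *
s=read_state();p=s['position'][:2]-np.array([577.8,44.]);print(p@[.9904,.1384],p@[-.1384,.9904],s['force'])"
```

```text
[590.  -43.6  99.7] [ 3.141e+00 -3.000e-03  1.707e+00]
brass 3615 x -18.4 21.3 y [-85.1 -62.  -57. ] z [ 87.7 123.2 125.1]
knob top 6109 0.0 -82.7 182.6
beam slope->tilt 0.001 z at pivot 115.8 n 3564
-0.023551769147314137 -88.41408756270924 [2.14869767 4.65301741 0.72742928]
```

View pics/w8.png

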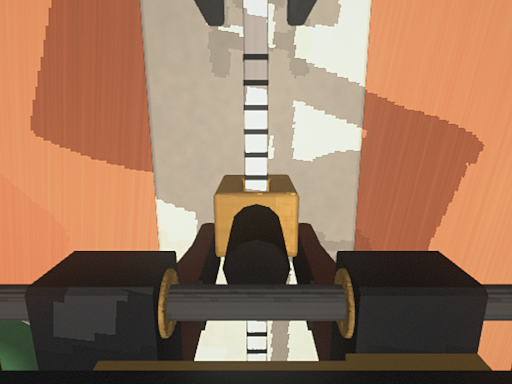

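Level, but the pads slipped: the poise is still near 0.07 (block face at y -57) while the hand went 18 mm. I'll push the block's inner face instead, at beam height, with the fingers straddling the beam without touching it.

```bash
python3 -m creep '50 0 0 0 0 0 0;60 0 0 -0.3 0 0 0;70 0 0 -0.6 0 0 0;80 0 0 -0.6 0 0 0;80 1 0 -0.6 0 0 0;80 2.5 0 -0.6 0 0 0;80 4 0 -0.6 0 0 0;80 5 0 -0.6 0 0 0;80 5.3 0 -0.6 0 0 0;60 5.3 0 -0.6 0 0 0;40 5.3 0 -0.6 0 0 0;30 5.3 0 -0.6 0 0 0' 4 && python3 -m creep '20 0 0 0 0 0 0;20 0 0 0 0 0 0;20 0 0 0 0 0 0;20 0 0 0 0 0 0;20 0 0 0 0 0 0;20 0 0 0 0 0 0;20 0 0 0 0 0 0' 3; python3 m.py w9
```

```text
t: 20.6
position: [582.8, 7.3, 105.9]
eef_rot: [3.141, 0.0, 1.708]
force: [-0.3, -0.2, 0.4]
width: 53.7
grasp_force: 0.0
t: 21.18
position: [582.6, 7.4, 105.9]
eef_rot: [-3.142, 0.0, 1.708]
force: [0.7, -0.3, 0.2]
width: 17.6
grasp_force: 0.0
[582.6   7.4 105.8] [-3.141  0.     1.708]
brass 498 x -15.3 14.2 y [-83.6 -69.5 -56.5] z [ 91.6 133.8 140.3]
knob top 3258 -0.6 -37.6 182.5
beam slope->tilt -0.0877 z at pivot 115.6 n 2814
```

```bash
python3 -m creep '20 -0.5 0 0 0 0 0;20 -0.8 0 0 0 0 0;20 -1 0 0 0 0 0;20 -1.2 0 0 0 0 0;20 -1.4 0 0 0 0 0;20 -1.6 0 0 0 0 0;20 -1.6 0 0 0 0 0' 3; python3 -m creep '20 -0.25 0 0 0 0 0;20 -0.5 0 0 0 0 0;20 -0.75 0 0 0 0 0;20 -1 0 0 0 0 0;20 -1.25 0 0 0 0 0;20 -1.25 0 0 0 0 0' 3;  python3 m.py w10
```

```text
t: 21.82
position: [584.8, -8.5, 105.8]
eef_rot: [-3.142, -0.0, 1.707]
force: [-0.0, 3.2, -0.7]
width: 17.8
grasp_force: 1.1
t: 22.32
position: [586.7, -21.3, 105.9]
eef_rot: [3.142, 0.0, 1.708]
force: [1.0, -0.3, -0.2]
width: 17.6
grasp_force: 0.0
[586.7 -21.5 105.9] [3.142e+00 1.000e-03 1.708e+00]
brass 403 x -14.3 13.2 y [-107.1  -81.6  -71.2] z [ 90.  112.5 134.8]
knob top 3648 -0.1 -66.4 182.5
beam slope->tilt -0.0677 z at pivot 115.6 n 3580
```

Pushing works at about 3 N. Back off 8 mm, let it settle and read the beam.

```bash
python3 -m creep '20 0.4 0 0 0 0 0;20 0.8 0 0 0 0 0;20 0.8 0 0 0 0 0;20 0.8 0 0 0 0 0;20 0.8 0 0 0 0 0;20 0.8 0 0 0 0 0;20 0.8 0 0 0 0 0;20 0.8 0 0 0 0 0;20 0.8 0 0 0 0 0;20 0.8 0 0 0 0 0;20 0.8 0 0 0 0 0;20 0.8 0 0 0 0 0' 3; python3 m.py w11; python3 m.py w11
```

```text
t: 23.37
position: [585.4, -12.9, 105.9]
eef_rot: [-3.142, 0.0, 1.708]
force: [0.1, 0.1, 0.0]
width: 17.1
grasp_force: 0.0
[585.5 -12.9 105.9] [-3.142  0.     1.708]
brass 604 x -16.0 14.7 y [-109.7  -93.9  -71.1] z [ 85.6 124.  139.6]
knob top 2549 -0.3 -58.0 182.5
beam slope->tilt -0.0077 z at pivot 115.7 n 3598
[585.4 -12.9 105.8] [-3.142  0.     1.708]
brass 600 x -15.9 14.7 y [-109.8  -94.1  -71.8] z [ 85.7 124.1 139.4]
knob top 2541 -0.3 -57.9 182.5
beam slope->tilt -0.0075 z at pivot 115.7 n 3606
```

The beam settles at -0.008, inside the band (±0.027). Open, rise clear and verify.

```bash
python3 -m creep '25 0.3 0 0 0 0 0;35 0.5 0 0 0 0 0;45 0.5 0 0 0 0 0;55 0.5 0 0 0 0 0;60 0.5 0 -1 0 0 0;60 0.5 0 -3 0 0 0;60 0.5 0 -5 0 0 0;60 0.5 0 -7.5 0 0 0;60 0.5 0 -10 0 0 0;60 0.5 0 -12 0 0 0;60 0.5 0 -13 0 0 0;60 0.5 0 -13 0 0 0' 3; python3 -m creep '60 0 0 0 0 0 0;60 0 0 0 0 0 0;60 0 0 0 0 0 0;60 0 0 0 0 0 0;60 0 0 0 0 0 0;60 0 0 0 0 0 0;60 0 0 0 0 0 0;60 0 0 0 0 0 0;60 0 0 0 0 0 0;60 0 0 0 0 0 0;60 0 0 0 0 0 0;60 0 0 0 0 0 0'; python3 m.py w12; python3 - <<'E'
from h import *
a,P=cloud("scene"); save("s3",cv2.resize(a[150:280,180:350],None,fx=4,fy=4,interpolation=cv2.INTER_CUBIC))
E
```

```text
t: 24.47
position: [586.5, -8.1, 239.0]
eef_rot: [3.136, 0.002, 1.708]
force: [0.2, 1.0, -0.2]
width: 52.8
grasp_force: 0.0
t: 25.47
position: [584.8, -7.9, 235.9]
eef_rot: [3.141, 0.0, 1.708]
force: [-0.3, -0.9, 0.2]
width: 52.8
grasp_force: 0.0
[584.8  -7.9 235.9] [3.141 0.    1.708]
brass 1052 x -17.9 18.2 y [-109.   -84.8  -80.9] z [ 86.9 124.  127.4]
knob top 846 -0.3 -94.8 166.4
beam slope->tilt -0.0059 z at pivot 115.9 n 1356
```

View pics/s3.png

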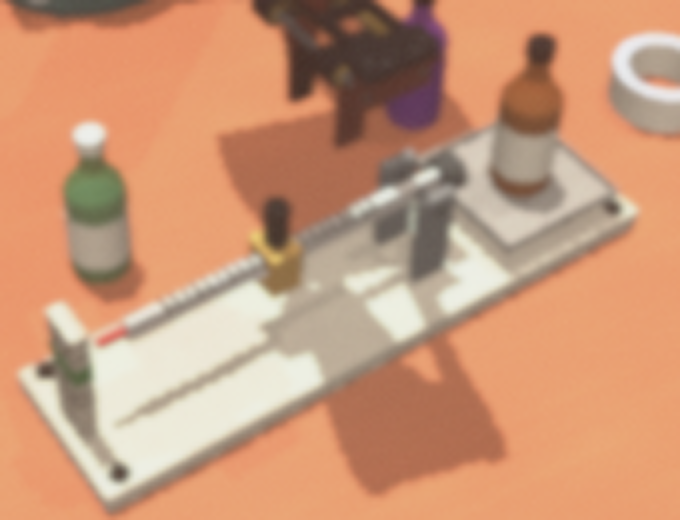

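The scene crop shows the bottle standing on the pan (525,130), the knob at (277,225), and the red pointer (110,335) at about band height. However, the poise measures about 94–95 mm, possibly not in a notch. I'll compare it with the beam's notch marks, from the same relative viewpoint as before.

```bash
python3 -m creep '60 -1 0 0.3 0 0 0;60 -2.2 0 0.8 0 0 0;60 -3.4 0 1.2 0 0 0;60 -4.2 0 1.35 0 0 0;60 -4.4 0 1.35 0 0 0;60 -4.4 0 1.35 0 0 0;60 -4.4 0 1.35 0 0 0;60 -4.4 0 1.35 0 0 0' 3|sed -n 2p; cat > tick.py <<'E'
from h import *
a,P=cloud("wrist"); save("w13",a)
np.save("P13.npy",P)
p=P.reshape(-1,3);d=p[:,:2]-[577.8,44.];x=d@[.9904,.1384];y=d@[-.1384,.9904];z=p[:,2];g=a.reshape(-1,3).mean(1)
b=(abs(x)<3.5)&(z>100)&(z<122)
prof=[]
ys=np.arange(-200,30,1.)
for q in ys:
    k=b&(abs(y-q)<.8); prof.append(np.median(g[k]) if k.sum()>2 else np.nan)
prof=np.array(prof)
dk=[(ys[i],prof[i].round()) for i in range(1,len(ys)-1) if prof[i]<80 and prof[i]<=prof[i-1] and prof[i]<=prof[i+1]]
print([ (float(u),float(v)) for u,v in dk])
E
python3 m.py w13; python3 tick.py
python3 - <<'E'
import cv2
a=cv2.imread('pics/w6.png');b=cv2.imread('pics/w13.png')
c=[cv2.resize(i[80:290,196:316],None,fx=2.8,fy=2.8,interpolation=cv2.INTER_CUBIC) for i in (a,b)]
cv2.imwrite('pics/cmp.png',cv2.hconcat(c))
E
```

```text
position: [590.8, -51.3, 222.5]
[590.8 -51.2 222.5] [ 3.141 -0.     1.708]
brass 1165 x -18.0 18.2 y [-259.2  -87.6  -81. ] z [ 89.6 124.1 127.2]
knob top 911 -0.2 -95.1 166.4
beam slope->tilt -0.0056 z at pivot 115.8 n 2083
[(-171.0, 43.0), (-151.0, 65.0), (-141.0, 31.0), (-131.0, 47.0), (-71.0, 52.0), (-62.0, 73.0), (-51.0, 51.0), (-41.0, 60.0), (-32.0, 72.0), (-22.0, 76.0), (-12.0, 66.0), (-2.0, 41.0)]
```

View pics/cmp.png

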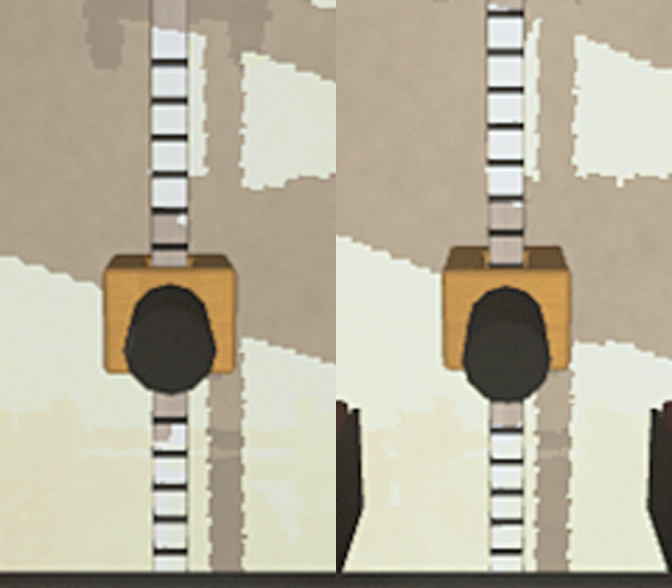

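Marks: the dark notch lines sit at -71, -61.5, ... so the scale frame is offset by -1.5 mm and the poise is at about 0.094, resting on the ridge and not clicked in. I'll push it over to 0.10, which should read about +0.015 rad.

```bash
python3 -m creep '40 1 0 0 0 0 0;20 2.4 0 0 0 0 0;20 3.6 0 0 0 0 0;20 4.1 0 0 0 0 0;20 4.1 0 0 0 0 0;20 4.1 0 2 0 0 0;20 4.1 0 4.5 0 0 0;20 4.1 0 7 0 0 0;20 4.1 0 9.5 0 0 0;20 4.1 0 11.3 0 0 0;20 4.1 0 12.2 0 0 0;20 4.1 0 12.2 0 0 0' 3;  python3 -m creep '20 -0.4 0 0 0 0 0;20 -0.8 0 0 0 0 0;20 -1 0 0 0 0 0;20 -1.2 0 0 0 0 0;20 -1.4 0 0 0 0 0;20 -1.5 0 0 0 0 0;20 -1.5 0 0 0 0 0' ; python3 m.py w14;python3 -c "
from h import *
s=read_state();p=s['position'][:2]-np.array([577.8,44.]);print(p@[-.1384,.9904],s['force'])"
```

```text
t: 27.33
position: [583.8, -10.7, 98.4]
eef_rot: [-3.138, -0.001, 1.708]
force: [0.0, -0.8, 0.0]
width: 17.6
grasp_force: 0.0
t: 27.92
position: [587.4, -26.1, 100.7]
eef_rot: [3.141, 0.0, 1.707]
force: [0.3, 0.7, -0.3]
width: 17.9
grasp_force: 0.0
[587.2 -26.  100.5] [3.142 0.    1.708]
brass 456 x -14.2 13.2 y [-111.5  -84.1  -80.8] z [ 86.  106.4 140. ]
knob top 3320 -0.8 -67.2 182.5
beam slope->tilt -0.0044 z at pivot 115.7 n 3761
-70.62629197273436 [-0.16453691  0.14203112  0.73842637]
```

```bash
python3 -m creep '20 -0.1 0 0 0 0 0;20 -0.2 0 0 0 0 0;20 -0.3 0 0 0 0 0;20 -0.4 0 0 0 0 0;20 -0.5 0 0 0 0 0;20 -0.5 0 0 0 0 0;20 -0.5 0 0 0 0 0' ; python3 m.py w15; python3 -m creep '20 0.4 0 0 0 0 0;20 0.8 0 0 0 0 0;20 0.8 0 0 0 0 0;20 0.8 0 0 0 0 0;20 0.8 0 0 0 0 0;20 0.8 0 0 0 0 0;20 0.8 0 0 0 0 0;20 0.8 0 0 0 0 0;20 0.8 0 0 0 0 0;20 0.8 0 0 0 0 0;20 0.8 0 0 0 0 0;20 0.8 0 0 0 0 0' 3; python3 m.py w16
```

```text
t: 28.55
position: [587.7, -30.1, 100.2]
eef_rot: [-3.141, -0.001, 1.708]
force: [-0.1, 4.2, 1.0]
width: 17.7
grasp_force: 2.2
[587.7 -30.1 100.2] [-3.141e+00 -1.000e-03  1.708e+00]
brass 490 x -14.5 13.0 y [-115.4  -87.5  -77. ] z [ 85.5 109.8 138.7]
knob top 3310 -0.6 -71.0 182.5
beam slope->tilt 0.0017 z at pivot 115.7 n 3947
t: 29.6
position: [586.8, -22.8, 100.4]
eef_rot: [-3.142, 0.0, 1.708]
force: [-0.1, -0.1, -0.9]
width: 17.6
grasp_force: 0.0
[586.8 -22.8 100.4] [-3.142  0.     1.708]
brass 518 x -15.1 14.5 y [-115.9  -89.5  -76.8] z [ 85.3 107.6 134.8]
knob top 2401 -0.1 -63.3 182.7
beam slope->tilt 0.016 z at pivot 115.8 n 3799
```

The tilt is +0.016, as predicted for notch 0.10. Retreat and verify.

```bash
python3 -m creep '25 0.2 0 0 0 0 0;35 0.2 0 0 0 0 0;45 0.2 0 0 0 0 0;55 0.2 0 0 0 0 0;60 0.2 0 -1 0 0 0;60 0.2 0 -3 0 0 0;60 0.2 0 -5 0 0 0;60 0.2 0 -7.5 0 0 0;60 0.2 0 -10 0 0 0;60 -1 0 -12 0 0 0;60 -2.5 0 -12.2 0 0 0;60 -3.5 0 -12.2 0 0 0' 3|sed -n 2p; python3 -m creep '60 0 0 0 0 0 0;60 0 0 0 0 0 0;60 0 0 0 0 0 0;60 0 0 0 0 0 0;60 0 0 0 0 0 0;60 0 0 0 0 0 0;60 0 0 0 0 0 0;60 0 0 0 0 0 0;60 0 0 0 0 0 0;60 0 0 0 0 0 0;60 0 0 0 0 0 0;60 0 0 0 0 0 0'|tail -3; python3 m.py w17; python3 tick.py; python3 m.py w18|tail -1; python3 - <<'E'
from h import *
a,P=cloud("scene"); b,Q=cloud("top")
p=P[150:280,180:350]; c=a[150:280,180:350].astype(int)
r=(c[...,0]>150)&(c[...,1]<75)&(c[...,2]<75)&(p[...,2]>85)&(p[...,2]<130); print("pointer px",r.sum(),p[r].mean(0))
print(p[r][np.argmin(p[r][:,1])])
for n,(u,w,rr) in dict(amber=(194,190,16),purple=(197,238,11),green=(302,222,11)).items():
    q=Q[w-rr:w+rr,u-rr:u+rr].reshape(-1,3); q=q[q[:,2]>143]; print(n,len(q),q.mean(0).round(1) if len(q) else 0)
E
```

```text
position: [592.9, -59.0, 224.4]
force: [-0.1, -0.3, -1.1]
width: 53.1
grasp_force: 0.0
[591.6 -57.5 222.4] [3.142 0.    1.708]
brass 1140 x -18.0 17.8 y [-259.9  -93.6  -86.7] z [ 88.3 120.7 124.7]
knob top 884 -0.3 -102.3 163.0
beam slope->tilt 0.0169 z at pivot 115.8 n 2058
[(-182.0, 52.0), (-171.0, 42.0), (-152.0, 59.0), (-142.0, 37.0), (-132.0, 38.0), (-82.0, 62.0), (-72.0, 46.0), (-62.0, 59.0), (-52.0, 49.0), (-42.0, 51.0), (-32.0, 63.0), (-12.0, 61.0), (-2.0, 60.0)]
beam slope->tilt 0.0169 z at pivot 115.8 n 2045
pointer px 0 [nan nan nan]<stdin>:4: RuntimeWarning: Mean of empty slice.
  ret = um.true_divide(
Traceback (most recent call last):
ValueError: attempt to get argmin of an empty sequence
```

Poise is at 0.100 (edge 5 mm from the notch line). The steady tilt of +0.017 puts the pointer about 5 mm low, inside the ±8.5 mm band.

```bash
python3 -c "
from rig import workorder
print(workorder.hand_in())"
```

```text
the job is handed in; nothing more can be done
None
```

The job is handed in: the amber bottle stands on the pan and the poise sits in the 0.100 notch with the hand clear; the pointer rests inside the green band, about 5 mm low of its ±8.5 mm, judging by the measured beam tilt (+0.017 rad), not a direct view of the pointer.

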